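Roll the plain bar up the gutter to its stop

TASK

Two round pieces lie at the bottom of a two-lane sloped gutter. With the fingertips only, swing the stop arm fully across the top of the lane that holds the plain round bar, then push that bar up its lane and over the crest so that it comes to rest against the stop and does not roll back. Do not lift or carry the bar, and leave the grooved roller at the bottom of its lane and the jar, bolt and nut beside the gutter where they are.

Things in the scene. Friction and masses are not known exactly. Their poses are not given: they have to be found in the camera images.
- gutter: fixed two-lane sloped gutter, 240 x 164 mm. Origin on the bench under its middle; own +x runs uphill, +y is left looking uphill. Lanes 66 mm wide, centre lines at y = +43 and -43 mm, parted by a 20 mm divider; divider and outer walls stand 12 mm above the bed. Bed: climbs 7 deg from x = -128 (bed 27 mm high) to the crest at x = +45, then falls 6 deg to an open end at x = +112 (41 mm)
- crest (a point): point on the crest of the bed at the middle of the gutter (gutter x = +45 mm, y = 0, bed height 48 mm). A part pushed past it rolls on by itself down 6 degrees and the closed stop holds it (bar centre then at gutter x = +71, z = 69 mm); without the stop it rolls off the open end
- lip (a point): top middle of the lip that closes the bottom end (gutter x = -126, y = 0, z = 35 mm). The lip is 8 mm high above the bed, 6 mm thick: low enough for fingertips to reach over it behind a part
- stop_arm (a joint): flat dark steel stop arm on a vertical pivot on the divider at the top, turning level, rad. 0: points downhill (gutter -x) above the divider; +1.57: fully across the lane on the gutter's -y side (right looking uphill); -1.57: fully across the +y lane; both are hard ends. Starts between -0.8 and 0.8, stays where it is left; about 1.2 N at 50 mm from the pivot moves it
- stop_pivot (a point): on the stop arm's pivot axis (gutter x = +101, y = 0), at the height of the arm's underside, 62 mm above the bench. The arm is 72 mm long from the pivot, 12 mm thick, its top 88 mm above the bench
- stop_tip (a point): point on the top edge of the stop arm, 66 mm from the pivot, 6 mm short of its free end
- round_bar: plain round pale aluminium bar offcut, 48 mm diameter, 60 mm long, 0.2 to 0.4 kg, the one to push. Origin at its centre (own axes turn as it rolls), own y along its axis. It lies across one of the lanes, against the bottom lip (centre at gutter x = -107 mm, z = 53 mm), either lane; it rolls freely.
- grooved_roller: pale aluminium roller of the same outer size (48 mm diameter, 60 mm long) with a deep groove 24 mm wide and 10 mm deep round its middle; lies at the bottom of the other lane. Origin at its centre. Must stay there.
- jar: white screw-lid jar, 50 mm diameter, 79 mm high, standing beside the gutter on its -y side; origin under its base
- bolt: steel M16 bolt standing on its head, 24 x 27 x 66 mm, on the bench on the gutter's +y side; origin under its base
- nut: steel M16 nut, 24 x 27 x 13 mm, lying on the bench on the gutter's +y side; origin under its base
Not all that is in view belongs to the job. What is shaped like the round_bar but red is not meant.

How it is judged:
On the way:
1. the stop arm lies fully across the plain bar's lane while the bar is still at the bottom (((y of round_bar in the frame of gutter above 0 m and value of joint stop_arm below -1.4 rad) or (y of round_bar in the frame of gutter below 0 m and value of joint stop_arm above 1.4 rad)) and x of round_bar in the frame of gutter below -0.085 m), for 0.2 s.
At the end, for the whole second after the job is handed in: the stop arm is within about 10 degrees of fully across the plain bar's lane, the bar lies at rest (under 20 mm/s) in its lane past the crest, within about 10 mm of its place against the fully closed stop, and the grooved roller is still at the bottom of its own lane (((y of round_bar in the frame of gutter above 0 m and value of joint stop_arm below -1.4 rad) or (y of round_bar in the frame of gutter below 0 m and value of joint stop_arm above 1.4 rad)) and x of round_bar in the frame of gutter between 0.059 and 0.079 m and z of round_bar in the frame of gutter between 0.0633995 and 0.0753995 m and (y of round_bar in the frame of gutter between 0.033 and 0.053 m or y of round_bar in the frame of gutter between -0.053 and -0.033 m) and linear speed of round_bar below 0.02 m/s and x of grooved_roller in the frame of gutter below -0.085 m); the robot touches nothing.
It fails at once if the bar is lifted more than about 10 mm off the bed ((x of round_bar in the frame of gutter between -0.3 and -0.07 m and z of round_bar in the frame of gutter above 0.06806 m) or (x of round_bar in the frame of gutter between -0.07 and -0.03 m and z of round_bar in the frame of gutter above 0.0729714 m) or (x of round_bar in the frame of gutter between -0.03 and 0.01 m and z of round_bar in the frame of gutter above 0.0778828 m) or (x of round_bar in the frame of gutter between 0.01 and 0.3 m and z of round_bar in the frame of gutter above 0.0821802 m)).
It fails at once if the grooved roller is moved more than 15 mm (distance of grooved_roller from where it was at the start of the episode above 0.015 m).
It fails at once if the jar, bolt or nut is moved more than 15 mm (distance of any of jar, bolt, nut from where it was at the start of the episode above 0.015 m).
It also fails if it takes over 51 s, if anything falls off the work surface, if the arm or the gripper's body presses on something with over 40 N, if the wrist force passes 120 N, or if a joint passes its speed limit or range.

ROBOT

A 6-joint arm with a two-finger parallel gripper is mounted at the origin on a cart in front of the work surface, level with it; the furniture and walls round the work are solid. World frame = base frame: x ahead of the robot, y to its left, z up, the work surface at z = 0. Lengths are in m, angles in rad, forces in N, time in s.
With the tool pointing down it reaches from about 0.325 to 0.775 m from the base axis. Payload 5.5 kg.
Tool frame: the origin (TCP) lies at the very end of the fingers, on their centre line; the grasp point (between the pads) lies 19 mm behind it; z points along the fingers, y is the line along which they close (so a half turn about z gives the same grasp; the last joint's range is limited). The gripper opens to 85 mm and grips with 20 to 120 N. Pads are 22 mm wide; open, the fingers measure 114 mm over their backs; the gripper's body (76 mm by 85 mm) begins 54 mm behind the grasp point. The pads swing forward as they close: fully open they stand 13 mm farther back than shut.
Start: joints at [1.207, 0.091, 1.231, -0, 1.82, -0.057], TCP at [0.181, 0.572, 0.231] pointing down, gripper open.
Joint ranges: [-2.87, 2.87], [-0.86, 2.18], [0.17, 2.46], [-1.51, 4.65], [0.06, 2.69], [-2.65, 2.65]. Speed limits (rad/s): [2.57, 2.57, 3.01, 3.14, 3.14, 3.14].

INTERFACE

Orientations are given as a unit quaternion [x, y, z, w].
In Python, from bench import monitor, camera, ticket gives the robot as it stands.
- The arm moves only by the tool move_arm, never from a script. Its arguments are lists of equal length, an entry for each row: "offset": the shift along the world's x, y, z in units of 40 mm (1.0 is 40 mm), a list of three; "angular": the turn, a rotation vector about the world's x, y, z in units of 0.12 rad (1.0 is 0.12 rad), a list of three; "hand": the opening, from 0 (shut) to 1 (fully open). A call has 1 to 12 rows; each row shifts and turns the commanded pose from where the row before left it; what a row does not reach is not made up. A row lasts 1/10 s, in which the tool goes at most 50 mm and 8.59 degrees, less where a joint would pass 70% of its speed; a pose out of reach is approached as far as the arm can. A call with a number of a shift or a turn outside -1 to 1 is refused whole. A call with a gripper value outside its range is refused whole. The fingers move at their own pace and stop on an object; "squeeze" is the grip in N (left out, the last holds). Time passes only in rows, so rows that do not move let the fingers close. It gives the time, the measured TCP pose, the force, the opening and the grip force at its end, in the units of the state.
- monitor.state(): the state, without advancing time (a new reading comes with each control period).
- camera(name): name is "side" or "top"; returns a dict with "frame" (400x640x3 uint8, red, green, blue), "K" (3x3 intrinsics, pixels), "R" (3x3) and "t" (3): a world point X has camera coordinates R X + t. Camera axes: x right, y down, z forward; pixel columns grow to the right and rows downward; lengths in m; the calibration is good to about 2 mm. A picture is of the moment at which its call begins. There is no depth.
- ticket.sign_off(): hands the job in; it is judged then, once.
The state is a dict: "clock": time; "joint_positions": joint angles; "qvel": joint speeds; "joint_torque": joint torques, N m; "position": TCP position; "ee_rot": TCP orientation; "contact_force": force on the tool from outside, world axes, zero at the start; "moment": the same for the moment, N m; "gripper_width": opening from 0.0 (shut) to 1.0 (fully open); "grasp_force": force on a finger pad.
Only numpy, scipy, OpenCV 4.12 (cv2) and the standard library are available. Lean on these libraries where they do the work, as an engineer would, in place of code of your own. Each camera call takes 0.05 s, during which the arm holds its last target. There are 200 camera calls.

## Working session

There is one attempt and no reset: what is moved stays moved. The work goes in short steps, Python scripts to look and compute and a tool call to move; the robot and the scene stay as the last step left them, time stands still between calls to the robot, and variables do not carry over. Pictures are saved under pics/ and viewed, at most 10 in all, crops included, and the job is handed in when it is done.

Besides the shell and the picture viewer there is one more tool, called after "Request:" by a JSON object that holds its "api" and its "payload", one argument or row to a line. move_arm: Moves the arm, as the interface text tells. Shifts and turns lie within -1 to 1; 1 stands for 40 mm of shift or 0.12 rad of turn. Its arguments: {"type":"object","properties":{"offset":{"type":"array"},"angular":{"type":"array"},"hand":{"type":"array"},"squeeze":{"type":"number"}},"required":["offset","angular","hand"]}

```bash
mkdir -p pics; python3 - <<'E'
from bench import monitor,camera
import cv2,numpy as np
for n in("top","side"):
    c=camera(n); cv2.imwrite(f"pics/{n}0.png",c["frame"][:,:,::-1]); np.savez(f"pics/{n}0.npz",**c)
    print(n,c["K"].tolist(),c["R"].round(4).tolist(),c["t"].round(4).tolist())
print(monitor.state())
E
```

```text
top [[499.57375566732685, 0.0, 318.43812270782325], [0.0, 499.57375566732685, 205.0445193637693], [0.0, 0.0, 1.0]] [[0.0302, -0.9995, -0.011], [-0.9843, -0.0278, -0.1743], [0.1739, 0.0161, -0.9846]] [0.0867, 0.57, 0.9693]
side [[467.2603329427014, 0.0, 323.2096192361597], [0.0, 467.2603329427014, 195.5173085593143], [0.0, 0.0, 1.0]] [[0.8398, -0.5429, -0.0009], [-0.2572, -0.3964, -0.8813], [0.4781, 0.7404, -0.4725]] [-0.4086, 0.2614, 0.7242]
{'clock': 0.1, 'joint_positions': array([ 1.20727945e+00,  9.17921063e-02,  1.23179921e+00,  3.74947798e-05,
        1.81982142e+00, -5.67127689e-02]), 'qvel': array([ 3.82119389e-04, -3.96067630e-03, -2.06133252e-03,  9.53890590e-05,
       -1.05276553e-03,  3.75399764e-04]), 'joint_torque': array([ 3.14279525e-03, -4.60218680e+01, -4.19218397e+01,  8.29456917e-05,
        1.06772210e-02,  2.98464681e-05]), 'position': array([0.18110967, 0.5717317 , 0.23023979]), 'ee_rot': array([ 1.52796502e-01,  9.88257254e-01, -8.86235331e-04, -2.07582715e-04]), 'contact_force': array([ 0.2376845 , -0.30482701, -1.2817158 ]), 'moment': array([-0.063738  ,  0.00152655, -0.08518584]), 'grasp_force': 0.0, 'gripper_width': 1.0009157216061892}
```

View pics/top0.png

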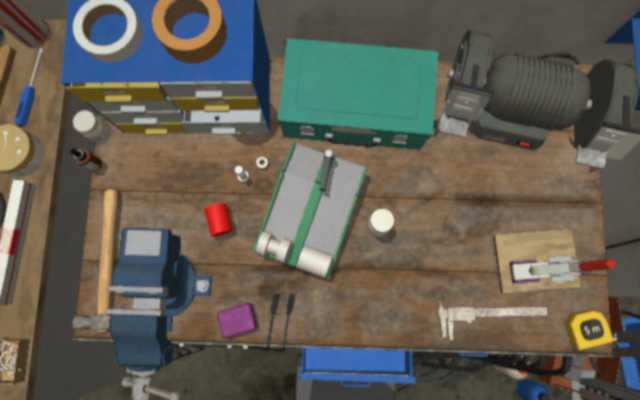

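View pics/side0.png

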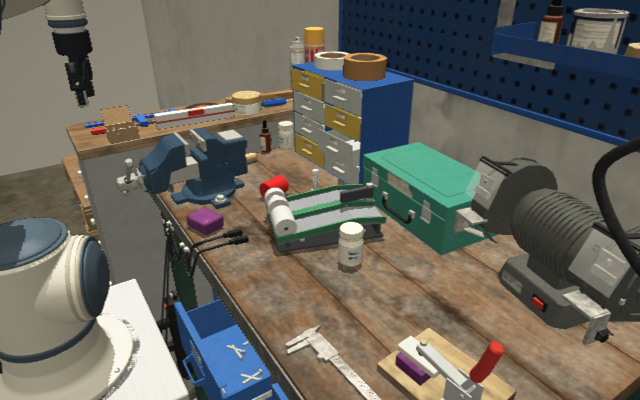

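```bash
python3 - <<'E'
import cv2,numpy as np
im=cv2.imread("pics/top0.png")[130:290,230:410]
b=cv2.resize(im,None,fx=4,fy=3.75*4/3.75,interpolation=cv2.INTER_CUBIC)
b=b[:600]
cv2.imwrite("pics/crop0.png",b)
im=cv2.imread("pics/side0.png")[170:260,250:400]
E
cat > h.py <<'E'
import numpy as np
def ray(c,px,z):
    d=c["R"].T@np.linalg.solve(c["K"],[px[0],px[1],1.]);o=-c["R"].T@c["t"]
    return o+d*(z-o[2])/d[2]
def proj(c,X):
    p=c["K"]@(c["R"]@np.asarray(X,float)+c["t"]);return p[:2]/p[2]
E
```

```text
(no output)
```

View pics/crop0.png

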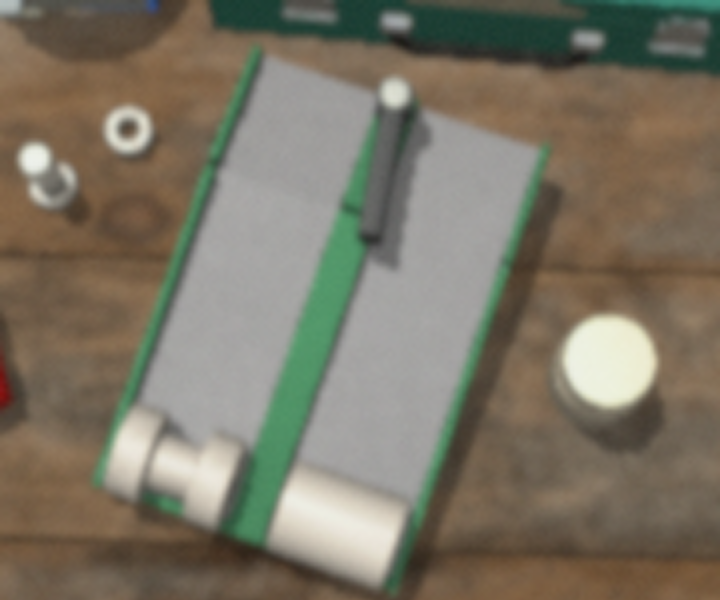

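```bash
python3 - <<'E'
import numpy as np
from h import *
c=np.load("pics/top0.npz")
P=[((258,48),(112,82),53),((548,149),(112,-82),53),((97,485),(-128,82),39),((396,592),(-128,-82),39),((395,93),(101,0),90)]
f=lambda p:(230+p[0]/4-.4,130+p[1]/4-.4)
W=np.array([ray(c,f(p),z/1e3)[:2] for p,_,z in P]);G=np.array([g for _,g,_ in P])/1e3
w=W[:,0]+1j*W[:,1];g=G[:,0]+1j*G[:,1]
a=np.vdot(g-g.mean(),w-w.mean())
yaw=np.angle(a);t=w.mean()-np.exp(1j*yaw)*g.mean()
print("scale",abs(a)/np.vdot(g-g.mean(),g-g.mean()).real,"yaw",yaw,"t",t)
print("resid mm",(1e3*np.abs(w-t-g*np.exp(1j*yaw))).round(1))
ginv=lambda X:(X[0]+1j*X[1]-t)*np.exp(-1j*yaw)
for n,p,z in[("bar",(340,522),.066),("roller",(175,465),.066),("armtip",(371,238),.088),("jar",(608,360),.079),("bolt",(36,158),.066),("nut",(129,131),.013)]:
    X=ray(c,f(p),z);print(n,X.round(4),"gut",ginv(X).round(4))
tip=ginv(ray(c,f((371,238)),.088));d=tip-.101
print("arm angle",np.angle(-d), abs(d))
np.savez("gut.npz",t=t,yaw=yaw)
for gx,gy in[(-.15,-.043),(-.107,-.043),(.071,-.043),(.06,.035),(.101,0),(.04,.0)]:
    q=t+complex(gx,gy)*np.exp(1j*yaw);print(gx,gy,q.round(4),abs(q).round(3))
s=np.load("pics/side0.npz")
for gx,gy,z in[(101,0,90),(-128,-82,39),(112,-82,53)]:
    q=t+complex(gx,gy)/1e3*np.exp(1j*yaw);print(proj(s,[q.real,q.imag,z/1e3]).round(1))
E
```

```text
scale 0.9949896844286066 yaw -0.3100312027479411 t (0.5685254658179569+0.11648866706216082j)
resid mm [2.4 2.3 1.7 1.2 2. ]
bar [0.4541 0.1073 0.066 ] gut (-0.1062-0.0436j)
roller [0.4798 0.19   0.066 ] gut (-0.1069+0.043j)
armtip [0.5928 0.096  0.088 ] gut (0.0294-0.0121j)
jar [ 0.5366 -0.0224  0.079 ] gut (0.012-0.142j)
bolt [0.6343 0.2681 0.066 ] gut (0.0164+0.1645j)
nut [0.6637 0.2286 0.013 ] gut (0.0565+0.1358j)
arm angle 0.1674677406312187 0.07263758969948879
-0.15 -0.043 (0.4126+0.1213j) 0.43
-0.107 -0.043 (0.4535+0.1082j) 0.466
0.071 -0.043 (0.623+0.0539j) 0.625
0.06 0.035 (0.6363+0.1315j) 0.65
0.101 0 (0.6647+0.0857j) 0.67
0.04 0.0 (0.6066+0.1043j) 0.616
[368.5 185.5]
[276.4 238.1]
[385.5 216.7]
```

Candidates: the plain bar at top-view pixel (315,262), the grooved roller at (274,246) and the red cylinder at (218,219). The close crop shows that (315,262) has no groove and is pale, so it is the bar, in the -y lane. The stop must go to +1.57.

```bash
cat >> h.py <<'E'
_g=np.load("gut.npz")
def g2w(gx,gy):
    q=_g["t"]+complex(gx,gy)/1e3*np.exp(1j*_g["yaw"]);return np.array([q.real,q.imag])
def w2g(p): 
    q=(complex(p[0],p[1])-_g["t"])*np.exp(-1j*_g["yaw"])*1e3;return np.array([q.real,q.imag])
E
python3 - <<'E'
from h import *
p=np.array([.1811,.5717,.2302])
L=[(48,38,72)]
for th in np.arange(.17,1.6,.2).tolist()+[1.57,1.62]:
    s=6+11*np.sin(th)+14.5*np.cos(th);r=48
    L.append((101-r*np.cos(th)-s*np.sin(th),-r*np.sin(th)+s*np.cos(th),72))
for l in L:
    w=np.r_[g2w(*l[:2]),l[2]/1e3];print(np.round(l,1),w.round(4),((w-p)/.04).round(2));p=w
E
```

```text
[48 38 72] [0.6258 0.138  0.072 ] [ 11.12 -10.84  -3.96]
[49.9 13.7 72. ] [0.6203 0.1143 0.072 ] [-0.14 -0.59  0.  ]
[47.8  4.5 72. ] [0.6154 0.1063 0.072 ] [-0.12 -0.2   0.  ]
[47.6 -5.6 72. ] [0.6121 0.0967 0.072 ] [-0.08 -0.24  0.  ]
[ 49.8 -16.1  72. ] [0.611  0.0859 0.072 ] [-0.03 -0.27  0.  ]
[ 54.7 -26.4  72. ] [0.6125 0.0746 0.072 ] [ 0.04 -0.28  0.  ]
[ 62.2 -35.7  72. ] [0.6169 0.0635 0.072 ] [ 0.11 -0.28  0.  ]
[ 72.2 -43.1  72. ] [0.6241 0.0534 0.072 ] [ 0.18 -0.25  0.  ]
[ 84. -48.  72.] [0.6338 0.0452 0.072 ] [ 0.24 -0.21  0.  ]
[ 84. -48.  72.] [0.6338 0.0452 0.072 ] [0. 0. 0.]
[ 87.1 -48.7  72. ] [0.6366 0.0435 0.072 ] [ 0.07 -0.04  0.  ]
```

Request:
{"api": "move_arm", "payload": {
  "offset": [
    [0.7,-0.7,0],
    [0.8,-0.8,0],
    [0.8,-0.8,0],
    [0.8,-0.8,0],
    [0.8,-0.8,0],
    [0.8,-0.8,0],
    [0.8,-0.8,0],
    [0.8,-0.8,0],
    [0.8,-0.8,0],
    [0.8,-0.8,0],
    [0.8,-0.8,0],
    [0.8,-0.8,0]
  ],
  "angular": [
    [0,0,0],
    [0,0,0],
    [0,0,0],
    [0,0,0],
    [0,0,0],
    [0,0,0],
    [0,0,0],
    [0,0,0],
    [0,0,0],
    [0,0,0],
    [0,0,0],
    [0,0,0]
  ],
  "hand": [0,0,0,0,0,0,0,0,0,0,0,0],
  "squeeze": 30
}}

```text
clock: 1.3
position: [0.5621, 0.1904, 0.2307]
ee_rot: [0.153, 0.988, -0.0, -0.0]
contact_force: [-0.4, 1.3, -0.4]
gripper_width: 0.001
grasp_force: 0.0
```

Request:
{"api": "move_arm", "payload": {
  "offset": [
    [0,0,0],
    [0,0,0]
  ],
  "angular": [
    [0,0,0],
    [0,0,0]
  ],
  "hand": [0,0]
}}

```text
clock: 1.5
position: [0.5614, 0.1912, 0.2302]
ee_rot: [0.154, 0.988, -0.0, -0.001]
contact_force: [0.0, 0.6, -0.6]
gripper_width: -0.001
grasp_force: 0.0
```

Request:
{"api": "move_arm", "payload": {
  "offset": [
    [0.8,-0.66,0],
    [0.8,-0.66,0],
    [0,0,-0.8],
    [0,0,-0.8],
    [0,0,-0.8],
    [0,0,-0.8],
    [0,0,-0.5],
    [0,0,-0.25],
    [0,0,0],
    [0,0,0]
  ],
  "angular": [
    [0,0,0],
    [0,0,0],
    [0,0,0],
    [0,0,0],
    [0,0,0],
    [0,0,0],
    [0,0,0],
    [0,0,0],
    [0,0,0],
    [0,0,0]
  ],
  "hand": [0,0,0,0,0,0,0,0,0,0]
}}

```text
clock: 2.5
position: [0.6255, 0.14, 0.0748]
ee_rot: [0.152, 0.988, 0.0, 0.001]
contact_force: [0.5, -0.0, 1.0]
gripper_width: 0.002
grasp_force: 0.0
```

Request:
{"api": "move_arm", "payload": {
  "offset": [
    [-0.06,-0.3,0],
    [-0.07,-0.29,0],
    [-0.12,-0.2,0],
    [-0.08,-0.24,0],
    [-0.03,-0.27,0],
    [0.04,-0.28,0],
    [0.11,-0.28,0],
    [0.18,-0.25,0],
    [0.12,-0.1,0],
    [0,0,0]
  ],
  "angular": [
    [0,0,0],
    [0,0,0],
    [0,0,0],
    [0,0,0],
    [0,0,0],
    [0,0,0],
    [0,0,0],
    [0,0,0],
    [0,0,0],
    [0,0,0]
  ],
  "hand": [0,0,0,0,0,0,0,0,0,0]
}}

```text
clock: 3.5
position: [0.6295, 0.0496, 0.0729]
ee_rot: [0.153, 0.988, -0.0, -0.0]
contact_force: [0.6, 0.3, 0.7]
gripper_width: -0.001
grasp_force: 0.0
```

```bash
python3 - <<'E'
from bench import monitor,camera
from h import *
import cv2
c=camera("top");b=cv2.resize(c["frame"][130:280,230:410,::-1],None,fx=4,fy=4,interpolation=2);cv2.imwrite("pics/b.png",b)
s=monitor.state();print(s["position"],w2g(s["position"]),s["contact_force"])
E
```

```text
[0.62922252 0.05007205 0.0729598 ] [ 78.06620582 -44.73217898] [ 0.88960937  0.72956583 -0.57239867]
```

View pics/b.png

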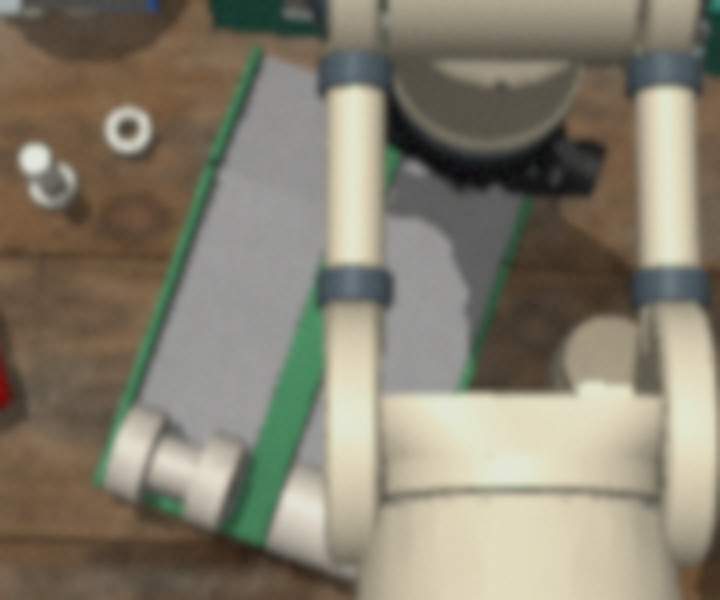

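The arm hides the stop at about (400,130), so I'll press on gently uphill until the force shows the hard end.

Request:
{"api": "move_arm", "payload": {
  "offset": [
    [0.07,-0.02,0],
    [0.07,-0.02,0],
    [0,0,0]
  ],
  "angular": [
    [0,0,0],
    [0,0,0],
    [0,0,0]
  ],
  "hand": [0,0,0]
}}

```text
clock: 3.85
position: [0.6346, 0.0493, 0.0731]
ee_rot: [0.153, 0.988, -0.0, -0.0]
contact_force: [-0.6, 0.0, -0.1]
gripper_width: 0.002
grasp_force: 0.1
```

Request:
{"api": "move_arm", "payload": {
  "offset": [
    [0.07,-0.02,0],
    [0,0,0]
  ],
  "angular": [
    [0,0,0],
    [0,0,0]
  ],
  "hand": [0,0]
}}

```text
clock: 4.05
position: [0.6357, 0.049, 0.0731]
ee_rot: [0.153, 0.988, 0.0, -0.002]
contact_force: [-8.1, 1.1, 3.2]
gripper_width: 0.002
grasp_force: 3.9
```

Request:
{"api": "move_arm", "payload": {
  "offset": [
    [-0.3,0.1,0],
    [0,0,0.8],
    [0,0,0.8],
    [0,0,0.8],
    [-0.8,0.26,0],
    [-0.8,0.26,0],
    [-0.8,0.26,0],
    [-0.8,0.26,0],
    [-0.8,0.26,0],
    [-0.8,0.26,0],
    [-0.8,0.26,0],
    [0,0,0]
  ],
  "angular": [
    [0,0,0],
    [0,0,0],
    [0,0,0],
    [0,0,0],
    [0,0,0],
    [0,0,0],
    [0,0,0],
    [0,0,0],
    [0,0,0],
    [0,0,0],
    [0,0,0],
    [0,0,0]
  ],
  "hand": [0,0,0,0,0,0,0,0,0.25,0.25,0.25,0.25]
}}

```text
clock: 5.25
position: [0.3992, 0.1264, 0.1702]
ee_rot: [0.152, 0.988, 0.001, 0.001]
contact_force: [1.1, 0.2, 0.3]
gripper_width: 0.248
grasp_force: 0.0
```

```bash
python3 - <<'E'
from bench import monitor,camera
from h import *
import cv2
c=camera("top");d=camera("side")
b=cv2.resize(c["frame"][130:280,230:410,::-1],None,fx=3,fy=3,interpolation=2)
e=cv2.resize(d["frame"][120:270,260:400,::-1],None,fx=1.8,fy=3,interpolation=2)
cv2.imwrite("pics/c.png",np.hstack([b,e]))
s=monitor.state();print(s["position"],w2g(s["position"]),s["contact_force"],s["gripper_width"])
t=g2w(-163,-43);print(t,(t-s["position"][:2])/.04)
E
```

```text
[0.40146321 0.12552434 0.17002007] [-161.85408738  -42.36385885] [ 0.07502593 -1.13616325  0.71759261] 0.24820115478826155
[0.40017785 0.12526813] [-0.03213399 -0.0064052 ]
```

View pics/c.png

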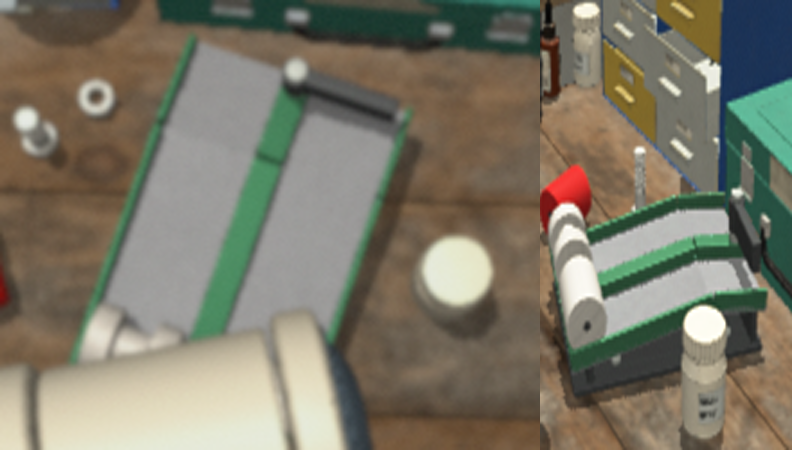

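The stop lies fully across the right lane: it runs from (297,72) to (400,115), parallel to the end edge. The bar and roller are still at the bottom. Next I go down behind the bar.

Request:
{"api": "move_arm", "payload": {
  "offset": [
    [0,0,-0.8],
    [0,0,-0.8],
    [0,0,-0.8],
    [0,0,-0.5],
    [0,0,-0.3],
    [0,0,0],
    [0,0,0]
  ],
  "angular": [
    [0,0,0],
    [0,0,0],
    [0,0,0],
    [0,0,0],
    [0,0,0],
    [0,0,0],
    [0,0,0]
  ],
  "hand": [0.25,0.25,0.25,0.25,0.25,0.25,0.25]
}}

```text
clock: 6.05
position: [0.4021, 0.1251, 0.0422]
ee_rot: [0.153, 0.988, 0.0, 0.0]
contact_force: [-0.1, 0.6, -0.6]
gripper_width: 0.251
grasp_force: 0.0
```

Request:
{"api": "move_arm", "payload": {
  "offset": [
    [0.143,-0.046,0],
    [0.143,-0.046,0],
    [0.143,-0.046,0],
    [0.143,-0.046,0],
    [0.143,-0.046,0.018],
    [0.143,-0.046,0.018],
    [0.143,-0.046,0.018],
    [0.143,-0.046,0.018]
  ],
  "angular": [
    [0,0,0],
    [0,0,0],
    [0,0,0],
    [0,0,0],
    [0,0,0],
    [0,0,0],
    [0,0,0],
    [0,0,0]
  ],
  "hand": [0.25,0.25,0.25,0.25,0.25,0.25,0.25,0.25]
}}

```text
clock: 6.85
position: [0.4465, 0.1106, 0.0447]
ee_rot: [0.153, 0.988, 0.0, -0.001]
contact_force: [-7.9, 1.7, 5.1]
gripper_width: 0.25
grasp_force: 3.6
```

```bash
python3 - <<'E'
from bench import monitor,camera
from h import *
import cv2
d=camera("side")
cv2.imwrite("pics/d.png",cv2.resize(d["frame"][120:270,220:400,::-1],None,fx=4,fy=4,interpolation=2))
s=monitor.state();print(s["position"],w2g(s["position"]),s["contact_force"],s["gripper_width"])
E
```

```text
[0.44771561 0.11030247 0.04485636] [-113.16279354  -42.7489456 ] [-0.84292738  0.81489993 -0.86855457] 0.24931674088513173
```

View pics/d.png

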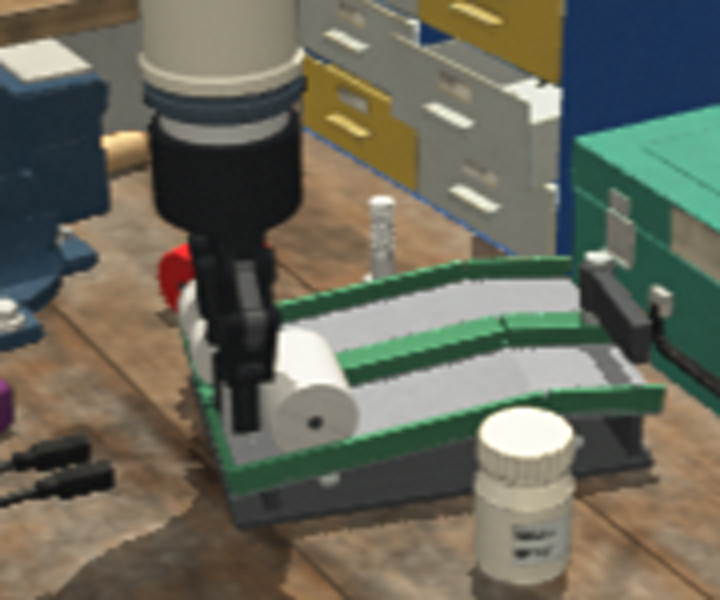

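The bar (315,390) rolls squarely ahead of the fingers and the roller stays put. I continue the push.

Request:
{"api": "move_arm", "payload": {
  "offset": [
    [0.143,-0.046,0.018],
    [0.143,-0.046,0.018],
    [0.143,-0.046,0.018],
    [0.143,-0.046,0.018],
    [0.143,-0.046,0.018],
    [0.143,-0.046,0.018],
    [0.143,-0.046,0.018],
    [0.143,-0.046,0.018],
    [0.143,-0.046,0.018],
    [0.143,-0.046,0.018],
    [0.143,-0.046,0.018],
    [0.143,-0.046,0.018]
  ],
  "angular": [
    [0,0,0],
    [0,0,0],
    [0,0,0],
    [0,0,0],
    [0,0,0],
    [0,0,0],
    [0,0,0],
    [0,0,0],
    [0,0,0],
    [0,0,0],
    [0,0,0],
    [0,0,0]
  ],
  "hand": [0.25,0.25,0.25,0.25,0.25,0.25,0.25,0.25,0.25,0.25,0.25,0.25]
}}

```text
clock: 8.1
position: [0.5151, 0.0887, 0.0533]
ee_rot: [0.153, 0.988, 0.0, -0.001]
contact_force: [-6.7, 2.1, 6.3]
gripper_width: 0.255
grasp_force: 3.8
```

Request:
{"api": "move_arm", "payload": {
  "offset": [
    [0.143,-0.046,0.018],
    [0.143,-0.046,0.018],
    [0.143,-0.046,0.018],
    [0.143,-0.046,0.018],
    [0.143,-0.046,0.018],
    [0.143,-0.046,0.018],
    [0.12,-0.039,0.014],
    [0.12,-0.039,0.014],
    [0.12,-0.039,0.01],
    [0.1,-0.032,0.0],
    [0.1,-0.032,0.0],
    [0.05,-0.016,0]
  ],
  "angular": [
    [0,0,0],
    [0,0,0],
    [0,0,0],
    [0,0,0],
    [0,0,0],
    [0,0,0],
    [0,0,0],
    [0,0,0],
    [0,0,0],
    [0,0,0],
    [0,0,0],
    [0,0,0]
  ],
  "hand": [0.25,0.25,0.25,0.25,0.25,0.25,0.25,0.25,0.25,0.25,0.25,0.25]
}}

```text
clock: 9.3
position: [0.5749, 0.0691, 0.0583]
ee_rot: [0.153, 0.988, -0.0, 0.0]
contact_force: [0.0, 0.0, -0.2]
gripper_width: 0.253
grasp_force: 0.0
```

```bash
python3 - <<'E'
from bench import monitor,camera
from h import *
import cv2
d=camera("side")
cv2.imwrite("pics/e.png",cv2.resize(d["frame"][120:270,220:400,::-1],None,fx=4,fy=4,interpolation=2))
s=monitor.state();print(s["position"],w2g(s["position"]),s["contact_force"],s["gripper_width"])
E
```

```text
[0.5749424  0.06912747 0.05836577] [ 20.5603497  -43.14547283] [-0.34123374  0.37739055  0.71894239] 0.24643955601492393
```

View pics/e.png

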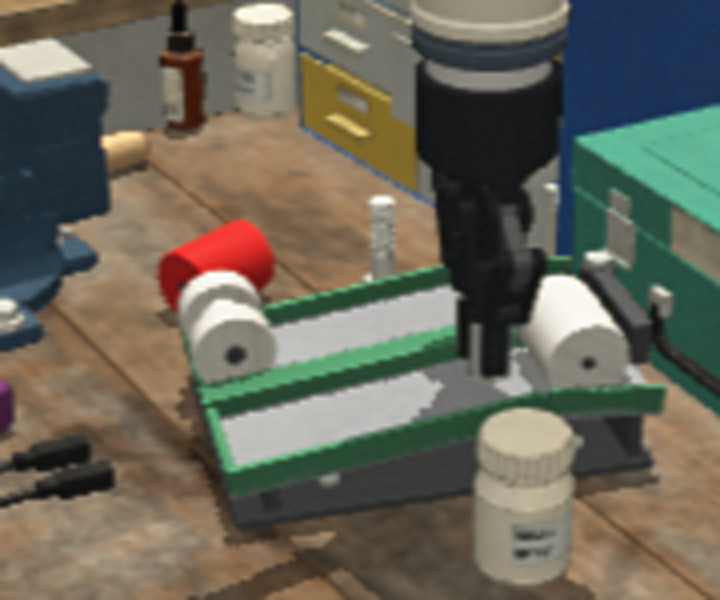

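The bar (575,330) has gone over the crest and lies against the stop, clear of the fingers. I back off, rise, and check with the top view.

Request:
{"api": "move_arm", "payload": {
  "offset": [
    [-0.4,0.13,0],
    [0,0,0.8],
    [0,0,0.8],
    [0,0,0.8],
    [-0.8,0.26,0],
    [-0.8,0.26,0],
    [-0.8,0.26,0],
    [-0.8,0.26,0],
    [0,0,0],
    [0,0,0],
    [0,0,0]
  ],
  "angular": [
    [0,0,0],
    [0,0,0],
    [0,0,0],
    [0,0,0],
    [0,0,0],
    [0,0,0],
    [0,0,0],
    [0,0,0],
    [0,0,0],
    [0,0,0],
    [0,0,0]
  ],
  "hand": [0.25,0.25,0.25,0.25,0.25,0.25,0.25,0.25,0.25,0.25,0.25]
}}

```text
clock: 10.45
position: [0.431, 0.1161, 0.1548]
ee_rot: [0.153, 0.988, -0.0, 0.0]
contact_force: [1.1, -0.4, -0.5]
gripper_width: 0.248
grasp_force: 0.0
```

```bash
python3 - <<'E'
from bench import monitor,camera
from h import *
import cv2
F=[]
for i in range(2):
    c=camera("top");F.append(c)
f=c["frame"];cv2.imwrite("pics/f.png",cv2.resize(f[130:280,230:410,::-1],None,fx=4,fy=4,interpolation=2))
m=(f.min(2)>150).astype(np.uint8);m[:140]=0;m[215:]=0;m[:,:315]=0;m[:,368:]=0
n,l,st,ce=cv2.connectedComponentsWithStats(m)
for i in range(1,n):
    if st[i,4]>60: print(st[i],ce[i],w2g(ray(c,ce[i],.085)))
print(np.abs(F[0]["frame"][140:215,315:368].astype(int)-f[140:215,315:368]).max(),monitor.state()["contact_force"])
E
```

```text
[329 163  31  25 509] [344.00785855 174.78192534] [ 71.73732449 -42.89880956]
[317 187  35  27 509] [333.19449902 200.6935167 ] [ 15.02543203 -39.85090188]
7 [ 0.76057799 -0.54481719  0.60323755]
```

View pics/f.png

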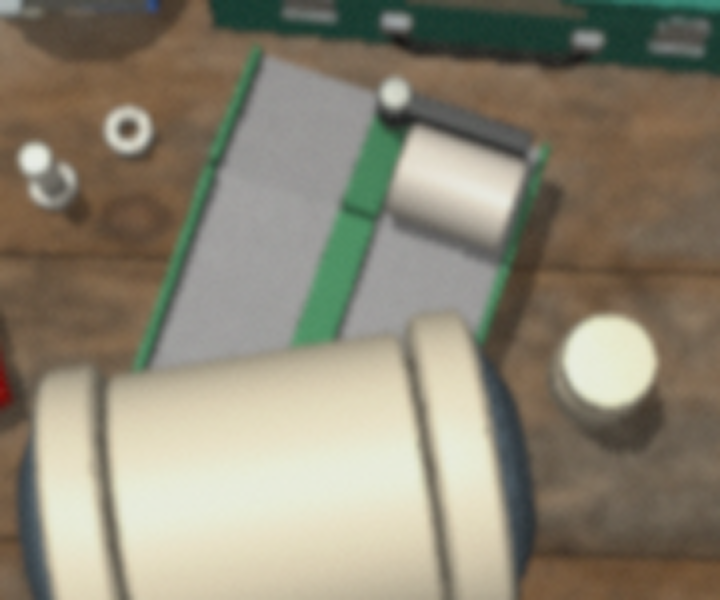

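The bar (458,190) rests square against the closed stop at gutter (72, -43) mm, still between two frames. The jar, bolt and nut haven't moved. I hand in.

```bash
python3 -c "
from bench import ticket
print(ticket.sign_off())"
```

```text
the job is handed in; nothing more can be done
None
```

The job is handed in: the stop arm is fully across the plain bar's lane, the bar rests against it past the crest, and the roller, jar, bolt and nut were left in place. The sign-off gave no verdict.

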